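Set the patty thickness selector and confirm it

TASK

Push on a spoke of the star wheel with a fingertip to turn it, either way round, until its red ball points straight at the green tab on the drum's rim; only then press the green button on the grey box all the way down and let it spring back. Leave the patties, the spray bottle and the steel ring standing where they are, and leave the wheel at its setting.

Things in the scene. Friction and masses are not known exactly. Their poses are not given: they have to be found in the camera images.
- selector: Fixed stainless drum, 250 mm across and 60 mm tall, with a white dial with black ticks on top. Origin: centre of its underside, on the wheel's upright axis.
- wheel (a joint): Star wheel on the drum: steel hub, 44 mm across, top 126 mm above the table, with three level spokes 120 degrees apart. Angle in rad, growing counter-clockwise seen from above; 0 when the red spoke points along the selector's +x. Range -2.5 to 8.8 (more than a full turn), no spring; a friction of 0.18 N m holds it wherever it is left.
- wheel_hub (a point): Point on the wheel's upright axis at the height of the spokes' centre lines, 100 mm above the table. The spokes are round bars 12 mm thick, bare from 22 to 82 mm from the axis; under them is 34 mm of free room down to the drum top (60 mm above the table).
- red_ball (a point): Centre of the red ball at the end of one spoke: 26 mm in diameter, 95 mm from the axis, 100 mm above the table. The other two spokes end in the same balls in black. It turns with the wheel.
- tab: Fixed green tab, 14 x 14 mm, standing on the drum's rim from 60 to 90 mm above the table, its centre 118 mm from the wheel axis, with a short green stripe on the dial just inside it. Its origin lies on the wheel's axis at the table; its +x points from the axis to the tab.
- tab_mark (a point): Point on the line from the wheel axis to the green tab, 95 mm from the axis and 100 mm above the table: where the centre of the red ball stands when it points exactly at the tab.
- station: Fixed grey control box, 90 x 90 mm and 60 mm tall, yellow on top, with the green button in its middle; stands to the left or the right of the drum. Origin: centre of its underside.
- set_button (a joint): The green push button (32 mm across, in a black housing) on the station's top. 0 = up, 0.006 m = fully down; spring return, 5 N holds it fully down.
- set_button_top (a point): Centre of the top face of the green button; the button is pressed straight down.
- patties: Loose stack of four frozen patties with paper between, 104 mm across and 60 mm tall, on the other side of the drum from the station; not to be disturbed. Origin: centre of its underside.
- spray: Loose white spray bottle with a green head, 68 mm across and 210 mm tall, beyond the drum; not to be disturbed. Origin: centre of its underside.
- mould: Loose steel forming ring, 112 mm across, 35 mm tall, beyond the drum; not to be disturbed. Origin: centre of its underside.
Things that resemble listed ones, but are neither listed nor needed, are in the scene too. There is more than one size of the station; the one meant has the size given above.

How it is judged:
By the outcome, as a careful person would: the job done as asked, in the order asked, and still so for the second after the job is handed in, with the robot touching nothing.
It also fails if it takes over 64 s, if anything falls off the work surface, if the arm or the gripper's body presses on something with over 40 N, if the wrist force passes 120 N, or if a joint passes its speed limit or range.

ROBOT

A 7-joint arm with a two-finger parallel gripper is mounted at the origin on the work surface. World frame = base frame: x ahead of the robot, y to its left, z up, the work surface at z = 0. Lengths are in m, angles in rad, forces in N, time in s.
With the tool pointing down it reaches from about 0.425 to 1.025 m from the base axis. Payload 9.4 kg.
Tool frame: the origin (TCP) lies midway between the tips of the shut fingers; the grasp point (between the pads) lies 19 mm behind it; z points along the fingers, y is the line along which they close (so a half turn about z gives the same grasp; the last joint's range is limited). The gripper opens to 93 mm and grips with 3 to 60 N. Pads are 15 mm wide; open, the fingers measure 128 mm over their backs; the gripper's body (75 mm by 188 mm) begins 65 mm behind the grasp point.
Start: joints at [-1.212, 0.599, -0.003, 1.599, 0.002, 0.943, -0.08], TCP at [0.306, 0.657, 0.219] pointing down, gripper open.
Joint ranges: [-2.57, 2.57], [-0.35, 1.97], [-1.29, 1.29], [0.11, 2.56], [-1.05, 4.19], [0.11, 1.86], [-2.63, 2.63]. Speed limits (rad/s): [2.22, 2.22, 3.01, 3.01, 3.14, 3.14, 3.14].

INTERFACE

Orientations are given as a unit quaternion [x, y, z, w].
In Python, from station import * gives the robot as it stands.
- The arm moves only by the tool arm_command, never from a script. Its argument "series" is a list of rows, each a list of 5 numbers: the closure, from -1 (fully open) to 1 (shut), then the shift along the tool's x, y, z normalised to -1 to 1, where 1 is 0.025 m, then the turn about the tool's z normalised to -1 to 1, where 1 is 360 degrees. In form: [[fingers, tx, ty, tz, twist], ...]. A call has 1 to 20 rows; each row shifts and turns the commanded pose from where the row before left it, along the tool's axes as they then stand; what a row does not reach is not made up. A row lasts 1/8 s, in which the tool goes at most 62.5 mm and 10.7 degrees, less where a joint would pass 70% of its speed; a pose out of reach is approached as far as the arm can. A call with a number of a shift or a turn outside -1 to 1 is refused whole. A call with a gripper value outside its range is refused whole. The fingers move at their own pace and stop on an object; "grip_force" is the grip in N (left out, the last holds). Time passes only in rows, so rows that do not move let the fingers close. It gives the time, the measured TCP pose, the force, the opening and the grip force at its end, in the units of the state.
- sense(): the state, without advancing time (a new reading comes with each control period).
- read_camera(name): name is "scene" or "side" or "wrist"; returns a dict with "image" (480x640x3 uint8, red, green, blue), "fovy" (degrees; the focal length in pixels is half the picture's height over the tangent of half this angle, whatever the lens; pixels are square), "cx", "cy" (the principal point, pixels), "camera_from_world" (4x4, takes a point from world to camera coordinates). Camera axes: x right, y up, looking along -z (the intrinsics and any distortion apply to the point x, -y, -z); pixel columns grow to the right and rows downward; lengths in m; the calibration is good to about 2 mm. The wrist camera is an equidistant fisheye: a pixel r from the principal point sees the ray r / f radians off the axis. A picture is of the moment at which its call begins. There is no depth.
- hand_in(): hands the job in; it is judged then, once.
The state is a dict: "t": time; "joint_positions": joint angles; "joint_velocities": joint speeds; "tau": joint torques, N m; "tcp_pos": TCP position; "orientation": TCP orientation; "contact_force": force on the tool from outside, world axes, zero at the start; "wrist_torque": the same for the moment, N m; "grip_width": finger opening in m; "grasp_force": force on a finger pad.
Only numpy, scipy, OpenCV 4.12 (cv2) and the standard library are available. Lean on these libraries where they do the work, as an engineer would, in place of code of your own. Each camera call takes 0.05 s, during which the arm holds its last target. There are 200 camera calls.

## Working session

There is one attempt and no reset: what is moved stays moved. The work goes in short steps, Python scripts to look and compute and a tool call to move; the robot and the scene stay as the last step left them, time stands still between calls to the robot, and variables do not carry over. Pictures are saved under pics/ and viewed, at most 10 in all, crops included, and the job is handed in when it is done.

Besides the shell and the picture viewer there is one more tool, called after "Emit:" as a command line: name --pt "numbers of a row" for each row, then --argument value for the rest. arm_command: Moves the arm, as the interface text tells. Its arguments: {"type":"object","properties":{"series":{"type":"array","items":{"type":"array","items":{"type":"number"}}},"grip_force":{"type":"number"}},"required":["series"]}

```bash
mkdir -p pics; cat > h.py <<'E'
from station import *
import numpy as np, cv2
def cam(n,save=None):
    c=read_camera(n)
    if save: cv2.imwrite(save,np.ascontiguousarray(c["image"][:,:,::-1]))
    return c
def f(c): return 240/np.tan(np.radians(c["fovy"]/2))
def proj(c,p):
    q=c["camera_from_world"]@np.append(p,1); v=np.array([q[0],-q[1],-q[2]])
    return np.array([c["cx"],c["cy"]])+f(c)*v[:2]/v[2]
def onz(c,u,v,z):
    T=np.array(c["camera_from_world"]);R=T[:3,:3];o=-R.T@T[:3,3]
    d=R.T@np.array([(u-c["cx"])/f(c),-(v-c["cy"])/f(c),-1])
    return o+d*(z-o[2])/d[2]
E
python3 - <<'E'
from h import *
for n in("scene","side"):
    c=cam(n,f"pics/{n}0.png");T=np.array(c["camera_from_world"]);print(n,c["fovy"],c["cx"],c["cy"],-T[:3,:3].T@T[:3,3],{k:v for k,v in c.items() if k not in("image","camera_from_world")}.keys())
s=sense();print(s)
E
```

```text
scene 49.320844689824966 319.6273492497498 237.50213216452516 [1.39803614 0.23609293 0.67317398] dict_keys(['fovy', 'cx', 'cy'])
side 56.811910403023916 316.2528670692275 239.1562423627086 [ 0.25915316 -0.57217941  0.71652135] dict_keys(['fovy', 'cx', 'cy'])
{'t': 0.1, 'joint_positions': array([-1.21166001,  0.60000103, -0.00253288,  1.60005636,  0.0018415 ,
        0.94290695, -0.07983001]), 'joint_velocities': array([-0.00069969, -0.00176153, -0.00020986, -0.00137116,  0.00020974,
        0.00208426,  0.00075578]), 'tau': array([ 4.86256380e-03, -7.66560960e+01,  1.50213841e+00, -2.52933311e+01,
       -5.22438786e-02,  1.36777293e-02,  4.76711159e-05]), 'tcp_pos': array([0.30591572, 0.65681165, 0.21787603]), 'orientation': array([ 2.16175848e-01,  9.76354205e-01, -6.82243476e-04, -6.52088775e-05]), 'contact_force': array([ 0.41012762, -0.48562599, -0.78534856]), 'wrist_torque': array([-0.00322157, -0.00506118, -0.07110093]), 'grasp_force': 0.0, 'grip_width': 0.09302309243294983}
```

View pics/scene0.png

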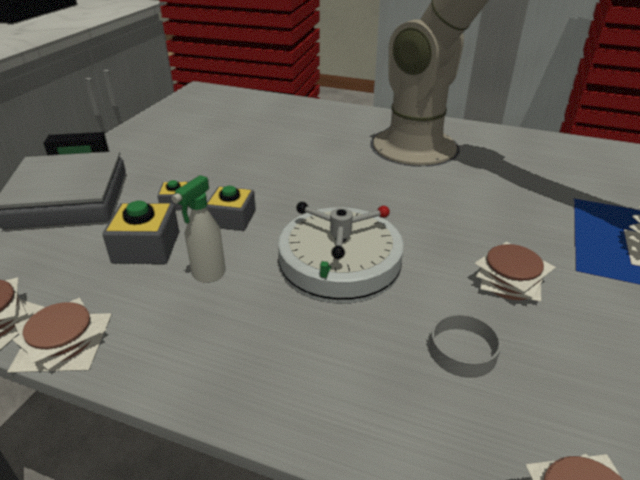

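View pics/side0.png

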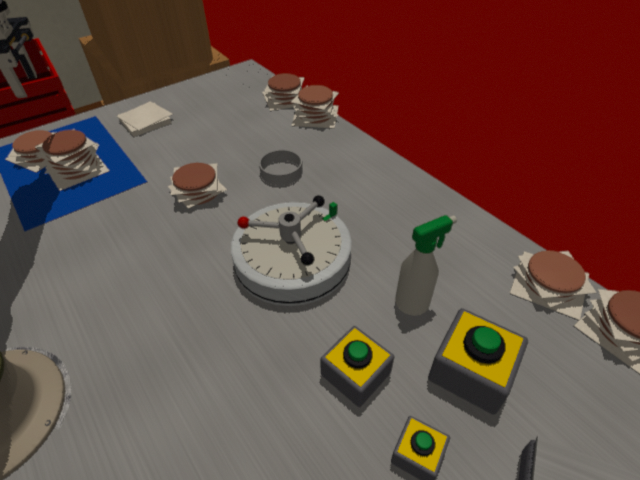

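Scene view: red ball (384,212), hub (341,213), tab (324,270), three stations at (138,210), (230,192) and (173,186). Side view: ball (243,222), hub (290,220), tab (332,210), stations (485,340), (358,352) and (424,441). Next I'll triangulate these.

```bash
cat >> h.py <<'E'
def blob(c,kind,near,r):
    im=c["image"].astype(int);R,G,B=im[...,0],im[...,1],im[...,2]
    m={"red":(R>1.9*G+20)&(R>1.9*B+20),"green":(G>1.5*R+15)&(G>1.3*B+10),"black":(R+G+B<130)}[kind]
    y,x=np.nonzero(m);k=np.hypot(x-near[0],y-near[1])<r
    return np.array([x[k].mean(),y[k].mean()]),k.sum(),(x[k].min(),x[k].max(),y[k].min(),y[k].max())
def tri(cs,ps):
    A=[];b=[]
    for c,p in zip(cs,ps):
        o=onz(c,*p,0);q=onz(c,*p,.3);d=(q-o)/np.linalg.norm(q-o);P=np.eye(3)-np.outer(d,d);A.append(P);b.append(P@o)
    X=np.linalg.solve(sum(A),sum(b));return X,[np.round(proj(c,X)-p,1) for c,p in zip(cs,ps)]
E
python3 - <<'E'
from h import *
np.set_printoptions(precision=4,suppress=True)
a,b=cam("scene"),cam("side")
for n,k,p,q,r in [("ball","red",(384,212),(243,222),9),("blkA","black",(302,207),(318,201),8),("blkB","black",(338,252),(307,258),8),("tab","green",(324,270),(332,210),10),("b1","green",(138,210),(485,340),22),("b2","green",(230,192),(358,352),16),("b3","green",(173,184),(424,441),14)]:
    A,B=blob(a,k,p,r),blob(b,k,q,r);X=tri([a,b],[A[0],B[0]]);print(n,A,B,*X)
# yellow top widths
for n,c,ps in(("scene",a,[(138,220),(230,200),(173,190)]),("side",b,[(485,345),(358,355),(424,445)])):
    im=c["image"].astype(int);m=((im[...,0]>120)&(im[...,1]>90)&(im[...,2]<60)).astype(np.uint8)
    cs,_=cv2.findContours(m,cv2.RETR_EXTERNAL,2)
    for k in cs:
        if cv2.contourArea(k)>100: print(n,cv2.minAreaRect(k),cv2.approxPolyDP(cv2.convexHull(k),4,True).reshape(-1,2).tolist())
for n,c,r in(("s",a,(250,170,420,310)),("d",b,(215,170,375,310))):
    x0,y0,x1,y1=r;cv2.imwrite(f"pics/c{n}.png",cv2.resize(np.ascontiguousarray(c["image"][y0:y1,x0:x1,::-1]),None,fx=4,fy=4,interpolation=2))
E
python3 -c "
import cv2,numpy as np
a=cv2.imread('pics/cs.png');b=cv2.imread('pics/cd.png');cv2.imwrite('pics/c2.png',cv2.resize(np.hstack([a[:,:,:],b]),(800,int(560*800/1320))))"
```

```text
ball (array([383.7595, 210.8101]), np.int64(79), (np.int64(379), np.int64(388), np.int64(206), np.int64(216))) (array([242.7234, 221.8085]), np.int64(94), (np.int64(238), np.int64(247), np.int64(217), np.int64(227))) [0.5253 0.0438 0.1012] [array([ 0.2, -0.1]), array([0.2, 0.1])]
blkA (array([301.0959, 207.1507]), np.int64(73), (np.int64(297), np.int64(306), np.int64(202), np.int64(212))) (array([318.8243, 200.2703]), np.int64(74), (np.int64(313), np.int64(323), np.int64(196), np.int64(206))) [ 0.648  -0.0707  0.1636] [array([ 7. , -3.1]), array([6.7, 3.1])]
blkB (array([337.5841, 251.9469]), np.int64(113), (np.int64(332), np.int64(343), np.int64(246), np.int64(258))) (array([306.6721, 258.5246]), np.int64(122), (np.int64(301), np.int64(313), np.int64(253), np.int64(264))) [ 0.6032 -0.0411  0.022 ] [array([-6.9,  2.9]), array([-6.5, -3.2])]
tab (array([324.2766, 268.766 ]), np.int64(94), (np.int64(321), np.int64(329), np.int64(262), np.int64(276))) (array([331.7755, 209.9592]), np.int64(98), (np.int64(325), np.int64(336), np.int64(202), np.int64(218))) [ 0.7088 -0.0154  0.0739] [arra
[... 651 characters left out ...]
np.int64(168), np.int64(186), np.int64(181), np.int64(194))) (array([423.2899, 440.5168]), np.int64(238), (np.int64(415), np.int64(431), np.int64(432), np.int64(449))) [ 0.5178 -0.4621  0.0463] [array([-2.4,  0.1]), array([-3.8, -1. ])]
side ((422.50006103515625, 444.5000305175781), (44.274147033691406, 38.013153076171875), 26.56505012512207) [[411, 418], [446, 436], [434, 471], [397, 451]]
side ((356.9590148925781, 355.5491638183594), (48.525978088378906, 43.916648864746094), 39.80556869506836) [[354, 328], [389, 354], [361, 386], [325, 357]]
side ((483.9384765625, 347.9923095703125), (70.87637329101562, 52.1276741027832), 25.559965133666992) [[464, 311], [522, 338], [505, 386], [442, 355]]
```

```bash
python3 - <<'E'
from h import *
np.set_printoptions(precision=4,suppress=True)
a,b=cam("scene"),cam("side")
P=[(383.76,210.81),(301.1,207.15),(337.58,251.95)];Q=[(242.72,221.81),(306.67,258.52),(318.82,200.27)]
X=[tri([a,b],[np.array(p),np.array(q)]) for p,q in zip(P,Q)]
for x in X: print(x)
C=np.mean([x[0] for x in X],0);print("C",C)
for x in X:
    d=x[0]-C;print(np.hypot(*d[:2]),np.degrees(np.arctan2(d[1],d[0])))
t=np.array([.7088,-.0154])-C[:2];print("tab",np.hypot(*t),np.degrees(np.arctan2(t[1],t[0])))
for p in [[354,328],[389,354],[361,386],[325,357]]: print(onz(b,*p,.06))
for p in [[411,418],[446,436],[434,471],[397,451]]: print("s",onz(b,*p,.045))
# patties red
print(tri([a,b],[np.array([515,262]),np.array([194,177])]))
E
```

```text
(array([0.5253, 0.0438, 0.1012]), [array([ 0.2, -0.1]), array([0.2, 0.1])])
(array([ 0.5698, -0.1166,  0.1005]), [array([ 0.7, -0.3]), array([0.8, 0.4])])
(array([0.687 , 0.0018, 0.1012]), [array([ 0.3, -0.1]), array([0.3, 0.1])])
C [ 0.594  -0.0237  0.101 ]
0.09625919383332647 135.53266708957563
0.0960226181685684 -104.62565901881784
0.0963711062360746 15.331793036656787
tab 0.11507245855787371 4.121313946520697
[ 0.5593 -0.2651  0.06  ]
[ 0.5725 -0.3383  0.06  ]
[ 0.4993 -0.3524  0.06  ]
[ 0.4855 -0.2786  0.06  ]
s [ 0.5312 -0.432   0.045 ]
s [ 0.5529 -0.4819  0.045 ]
s [ 0.5032 -0.504   0.045 ]
s [ 0.4809 -0.4536  0.045 ]
(array([0.534 , 0.3079, 0.0503]), [array([-0.1,  0. ]), array([-0., -0.])])
```

View pics/c2.png

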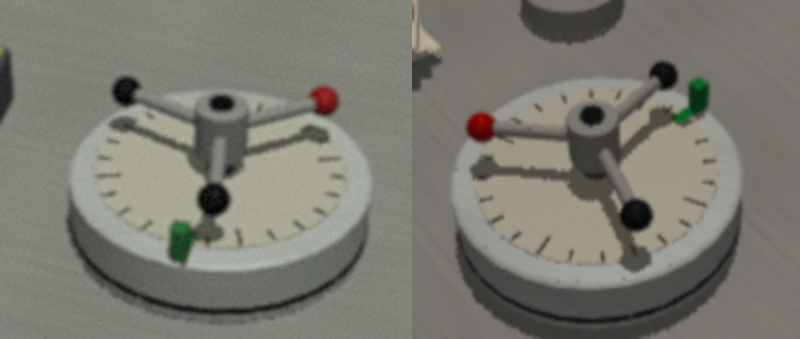

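```bash
python3 - <<'E'
from h import *
np.set_printoptions(precision=4,suppress=True)
a,b=cam("scene"),cam("side")
im=a["image"].astype(int);print(im[203,222],im[225,150])
m=((im[...,0]>1.8*im[...,2])&(im[...,0]>90)&(im[...,1]>60)).astype(np.uint8);m[:,280:]=0
for k in cv2.findContours(m,cv2.RETR_EXTERNAL,2)[0]:
    if cv2.contourArea(k)>60: print(cv2.approxPolyDP(cv2.convexHull(k),3,True).reshape(-1,2).tolist())
for z in(.08,.09): print(z,[onz(b,*p,z)[:2] for p in [[464,311],[522,338],[505,386],[442,355]]])
x,y=0,0
A=cv2.resize(np.ascontiguousarray(a["image"][165:275,90:270,::-1]),None,fx=3,fy=3,interpolation=2)
B=cv2.resize(np.ascontiguousarray(b["image"][300:480,300:540,::-1]),None,fx=330/180,fy=330/180,interpolation=2)
A=cv2.resize(A,(360,220));B=cv2.resize(B,(440,330));o=np.zeros((330,800,3),np.uint8);o[:220,:360]=A;o[:,360:]=B;cv2.imwrite("pics/st.png",o)
E
```

```text
[193 169  72] [194 170  74]
[[168, 203], [157, 230], [107, 230], [122, 204]]
[[207, 203], [219, 187], [250, 190], [240, 207]]
[[159, 193], [165, 182], [174, 191]]
0.08 [array([ 0.7222, -0.3636]), array([ 0.7551, -0.4561]), array([ 0.6639, -0.4906]), array([ 0.6284, -0.3979])]
0.09 [array([ 0.715 , -0.3669]), array([ 0.7473, -0.4579]), array([ 0.6576, -0.4919]), array([ 0.6226, -0.4006])]
```

View pics/st.png

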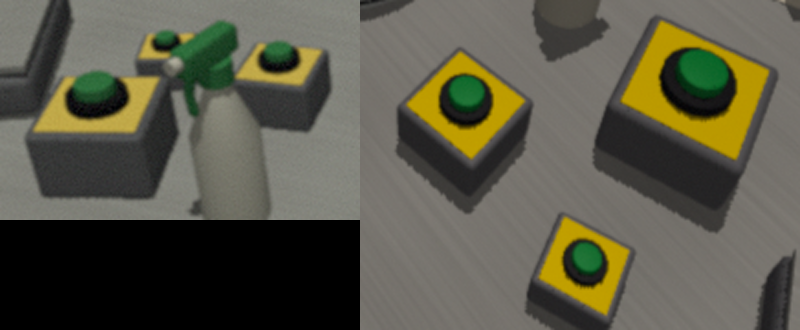

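Yellow tops are inset. The middle station, at (0.529, -0.309), has a 32 mm button at z≈0.076, so it's the one meant. Hub is at (0.594, -0.024), the ball at 135.4° and the tab at about 4°. I'll shut the fingers and move over the drum.

Emit:
arm_command --pt "1 -0.96 -1 0 0" --pt "1 -0.96 -1 0 0" --pt "1 -0.96 -1 0 0" --pt "1 -0.96 -1 0 0" --pt "1 -0.96 -1 0 0" --pt "1 -0.96 -1 0 0" --pt "1 -0.96 -1 0 0" --pt "1 -0.96 -1 0 0" --pt "1 -0.96 -1 0 0" --pt "1 -0.96 -1 0 0" --pt "1 -0.96 -1 0 0" --pt "1 -0.96 -1 0 0" --pt "1 -0.96 -1 0 0" --pt "1 -0.96 -1 0 0" --pt "1 -0.96 -1 0 0" --pt "1 -0.96 -1 0 0" --pt "1 -0.96 -1 0 0" --pt "1 -0.96 -1 0 0" --pt "1 -0.96 -1 0 0" --pt "1 -0.96 -1 0 0" --grip_force 20

```text
t: 2.9
tcp_pos: [0.5306, 0.0003, 0.2189]
orientation: [0.216, 0.976, 0.0, 0.0]
contact_force: [0.4, 0.0, 0.7]
grip_width: 0.0004
grasp_force: 0.0
```

Emit:
arm_command --pt "1 0 -0.37 0 0.0139" --pt "1 0 0 0 0.0139" --pt "1 0 0 0 0.0139" --pt "1 0 0 0 0.0139" --pt "1 0 0 0 0"

```text
t: 3.52
tcp_pos: [0.5263, -0.0069, 0.2188]
orientation: [0.382, 0.924, 0.0, 0.0]
contact_force: [0.0, 0.7, 0.0]
grip_width: 0.0008
grasp_force: 0.0
```

```bash
cat >> h.py <<'E'
from scipy.spatial.transform import Rotation as Ro
def st():
    s=sense();R=Ro.from_quat(s["orientation"]).as_matrix()
    print("t",s["t"],"tcp",s["tcp_pos"].round(4),"x",np.degrees(np.arctan2(R[1,0],R[0,0])).round(2),"y",np.degrees(np.arctan2(R[1,1],R[0,1])).round(2),"tilt",R[2,2].round(5),"F",s["contact_force"].round(1),"gw",s["grip_width"].round(4),"j7",s["joint_positions"][6].round(2))
    return s,R
def wproj(c,p):
    q=np.array(c["camera_from_world"])@np.append(p,1);v=np.array([q[0],-q[1],-q[2]]);r=np.hypot(v[0],v[1]);th=np.arctan2(r,v[2])
    return np.array([c["cx"],c["cy"]])+f(c)*th*v[:2]/r
def wonz(c,u,v,z):
    T=np.array(c["camera_from_world"]);R=T[:3,:3];o=-R.T@T[:3,3];x=np.array([u-c["cx"],v-c["cy"]]);r=np.hypot(*x);th=r/f(c)
    d=R.T@np.array([np.sin(th)*x[0]/r,-np.sin(th)*x[1]/r,-np.cos(th)]);return o+d*(z-o[2])/d[2]
E
python3 - <<'E'
from h import *
s,R=st();H=np.array([.594,-.0237]);print("rel hub in tool",R[:2,:2].T@(s["tcp_pos"][:2]-H))
c=cam("wrist","pics/w1.png");print(c["fovy"],c["cx"],c["cy"])
print("hub",wproj(c,[.594,-.0237,.126]),"tab",wproj(c,[.711,-.0153,.09]),"tip",wproj(c,s["tcp_pos"]))
E
```

```text
Traceback (most recent call last):
  File "h.py", line 28, in st
    print("t",s["t"],"tcp",s["tcp_pos"].round(4),"x",np.degrees(np.arctan2(R[1,0],R[0,0])).round(2),"y",np.degrees(np.arctan2(R[1,1],R[0,1])).round(2),"tilt",R[2,2].round(5),"F",s["contact_force"].round(1),"gw",s["grip_width"].round(4),"j7",s["joint_positions"][6].round(2))
                                                                                                                                                                                                                   ^^^^^^^^^^^^^^^^^^^^^
AttributeError: 'float' object has no attribute 'round'
```

```bash
sed -i 's/s\["grip_width"\].round(4)/s["grip_width"]/' h.py
python3 - <<'E'
from h import *
s,R=st();H=np.array([.594,-.0237]);print("rel hub in tool",R[:2,:2].T@(s["tcp_pos"][:2]-H))
c=cam("wrist","pics/w1.png");print(c["fovy"],c["cx"],c["cy"])
print("hub",wproj(c,[.594,-.0237,.126]),"tab",wproj(c,[.711,-.0153,.09]),"tip",wproj(c,s["tcp_pos"]))
E
```

```text
t 3.525 tcp [ 0.5263 -0.0069  0.2188] x 135.06 y 45.06 tilt -1.0 F [0.  0.7 0. ] gw 0.0008470501530385285 j7 0.78
rel hub in tool [ 0.0597629  -0.03595665]
65.70646984690485 322.2908751847213 235.1723223047774
hub [367.03812396 313.49436162] tab [448.29621239 364.52427306] tip [319.07388091 286.28201337]
```

View pics/w1.png

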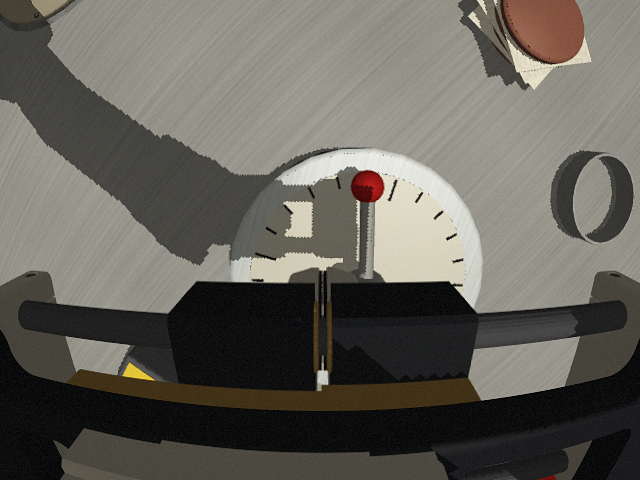

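Wrist view: red ball (367,186) with its spoke straight up in the image. The shut fingers' front edges span columns ~195–450 at row 282. Before lowering, I'll work out how wide that is.

```bash
python3 - <<'E'
from h import *
s,R=st()
c=cam("wrist");T=np.array(c["camera_from_world"]);o=-T[:3,:3].T@T[:3,3];print("cam in tool",R.T@(o-s["tcp_pos"]))
for z in (0,.02,.04,.06):
  print(z,[(R.T@(wonz(c,u,282,s["tcp_pos"][2]+z)-s["tcp_pos"])).round(4) for u in(195,319,450)])
for dy in (-.0175,.0175):
  for dz in (0,-.03,-.06): print(dy,dz,wproj(c,s["tcp_pos"]+R@np.array([.0075,dy,dz])))
print("ball",wonz(c,367,186,.1))
im=c["image"].astype(int);m=(im[...,0]>1.9*im[...,1]+20)&(im[...,0]>1.9*im[...,2]+20);y,x=np.nonzero(m);k=np.hypot(x-367,y-186)<20
p=wonz(c,x[k].mean(),y[k].mean(),.1);print(p)
E
```

```text
t 3.575 tcp [ 0.5263 -0.0069  0.2187] x 135.13 y 45.13 tilt -1.0 F [ 0.6 -1.  -0.7] gw 0.0005698951885830112 j7 0.78
cam in tool [ 0.06582695  0.00179349 -0.16620705]
0 [array([ 0.0013, -0.0618, -0.    ]), array([ 0.0022, -0.    , -0.    ]), array([0.0012, 0.0652, 0.    ])]
0.02 [array([ 0.009 , -0.0542, -0.02  ]), array([ 0.0099,  0.0002, -0.02  ]), array([ 0.0089,  0.0575, -0.02  ])]
0.04 [array([ 0.0168, -0.0465, -0.04  ]), array([ 0.0175,  0.0004, -0.04  ]), array([ 0.0167,  0.0499, -0.04  ])]
0.06 [array([ 0.0246, -0.0389, -0.06  ]), array([ 0.0252,  0.0006, -0.06  ]), array([ 0.0245,  0.0423, -0.06  ])]
-0.0175 0 [282.13889227 271.43754664]
-0.0175 -0.03 [274.42621961 296.17802751]
-0.0175 -0.06 [263.42947746 331.98752523]
0.0175 0 [355.85399308 271.43051399]
0.0175 -0.03 [362.19392269 296.22946711]
0.0175 -0.06 [371.24922051 332.18687984]
ball [0.52670183 0.04347352 0.1       ]
[0.52701124 0.0435415  0.1       ]
```

```bash
python3 - <<'E'
from h import *
s,R=st();o=np.zeros((560,800,3),np.uint8)
a,b,c=cam("scene"),cam("side"),cam("wrist")
pa,pb=proj(a,s["tcp_pos"]).astype(int),proj(b,s["tcp_pos"]).astype(int);print(pa,pb)
def cr(c,x,y,w,h,W,H): x=max(0,x);y=max(0,y);return cv2.resize(np.ascontiguousarray(c["image"][y:y+h,x:x+w,::-1]),(W,H),interpolation=2)
o[:400,:400]=cr(a,pa[0]-70,pa[1]-80,140,140,400,400);o[:400,400:]=cr(b,pb[0]-70,pb[1]-80,140,140,400,400);o[400:,:640]=cr(c,220,250,200,50,640,160)
cv2.imwrite("pics/g.png",o)
E
```

```text
t 3.625 tcp [ 0.5263 -0.0069  0.2187] x 135.14 y 45.14 tilt -1.0 F [ 0.5 -0.3 -0.5] gw 0.0006167240701842081 j7 0.78
[362 153] [249 189]
```

View pics/g.png

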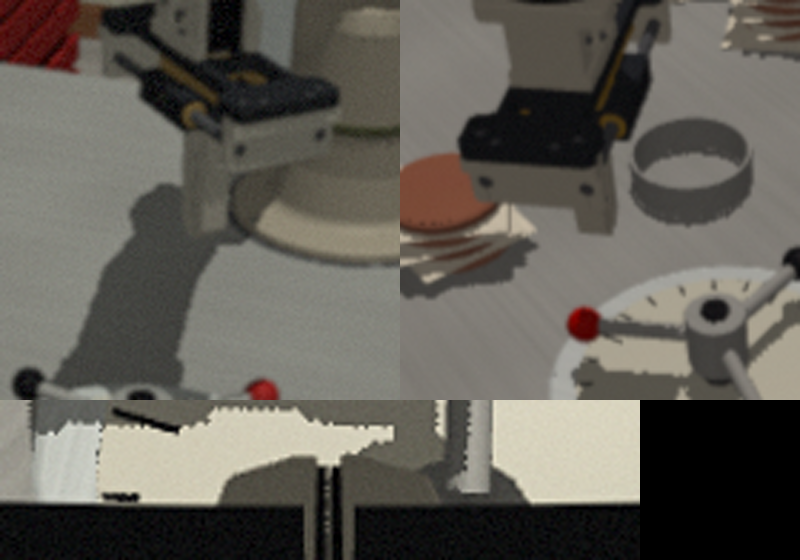

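Shut fingers are only about 35 × 15 mm for their last ~60 mm, clear of the wheel. I'll lower to z≈0.088 beside the red spoke.

Emit:
arm_command --pt "1 0 0 1 0" --pt "1 0 0 1 0" --pt "1 0 0 1 0" --pt "1 0 0 1 0" --pt "1 0 0 0.8 0" --pt "1 0 0 0.43 0" --pt "1 0 0 0 0"

```text
t: 4.65
tcp_pos: [0.526, -0.0071, 0.0875]
orientation: [0.382, 0.924, -0.0, -0.0]
contact_force: [-0.2, -0.7, -0.0]
grip_width: 0.0007
grasp_force: 0.0
```

Emit:
arm_command --pt "1 0 0.15 0 0" --pt "1 0 0.15 0 0" --pt "1 0 0.1 0 0" --pt "1 0 0.1 0 0"

```text
t: 5.15
tcp_pos: [0.5353, 0.002, 0.0882]
orientation: [0.382, 0.924, 0.0, 0.0]
contact_force: [1.1, -0.2, 0.1]
grip_width: 0.0001
grasp_force: 0.0
```

Emit:
arm_command --pt "1 0.073 0.213 0 0.0139" --pt "1 0.073 0.213 0 0.0139" --pt "1 0.073 0.213 0 0.0139" --pt "1 0.073 0.213 0 0.0139" --pt "1 0.073 0.213 0 0.0139" --pt "1 0.073 0.213 0 0.0139"

```text
t: 5.9
tcp_pos: [0.5552, 0.0275, 0.0879]
orientation: [0.61, 0.792, -0.001, -0.0]
contact_force: [-2.5, -2.7, 1.3]
grip_width: 0.0002
grasp_force: 1.4
```

```bash
cat >> h.py <<'E'
H=np.array([.594,-.0237])
def ball():
    from itertools import product
    out=[];cs=[]
    for n in("scene","side"):
        c=cam(n);im=c["image"].astype(int);m=((im[...,0]>1.9*im[...,1]+20)&(im[...,0]>1.9*im[...,2]+20)).astype(np.uint8)
        N,l,S,ce=cv2.connectedComponentsWithStats(m)
        h=proj(c,[*H,.1]);g=[ (tuple(ce[i].round(1)),int(S[i,4])) for i in range(1,N) if S[i,4]>20 and np.hypot(*(ce[i]-h))<75]
        print(n,g)
        for q,k in g:
            p=onz(c,*q,.1);d=p[:2]-H;print("  ang",np.degrees(np.arctan2(d[1],d[0])).round(2),"r",np.hypot(*d).round(4))
E
python3 - <<'E'
from h import *
s,R=st();print("rel hub in tool",R[:2,:2].T@(s["tcp_pos"][:2]-H));ball()
E
```

```text
t 5.9 tcp [0.5552 0.0275 0.0879] x 104.8 y 14.8 tilt -1.0 F [-2.5 -2.7  1.3] gw 0.00020716066224319682 j7 0.43
rel hub in tool [ 0.05939256 -0.02443522]
scene [((np.float64(390.0), np.float64(223.4)), 86)]
  ang 108.74 r 0.095
side []
```

Emit:
arm_command --pt "1 0.073 0.213 0 0.0139" --pt "1 0.073 0.213 0 0.0139" --pt "1 0.073 0.213 0 0.0139" --pt "1 0.073 0.213 0 0.0139" --pt "1 0.073 0.213 0 0.0139" --pt "1 0.073 0.213 0 0.0139" --pt "1 0.073 0.213 0 0.0139" --pt "1 0.073 0.213 0 0.0139" --pt "1 0.073 0.213 0 0.0139" --pt "1 0.073 0.213 0 0.0139" --pt "1 0.073 0.213 0 0.0139" --pt "1 0.073 0.213 0 0.0139" --pt "1 0.073 0.213 0 0.0139" --pt "1 0.073 0.213 0 0.0139" --pt "1 0.073 0.213 0 0.0139" --pt "1 0.073 0.213 0 0.0139" --pt "1 0 0 0 0"

```text
t: 8.12
tcp_pos: [0.6388, 0.0231, 0.0877]
orientation: [0.976, 0.217, -0.0, -0.0]
contact_force: [0.5, 1.5, 0.3]
grip_width: 0.0004
grasp_force: 0.6
```

```bash
python3 - <<'E'
from h import *
s,R=st();print("rel hub in tool",R[:2,:2].T@(s["tcp_pos"][:2]-H));ball()
E
```

```text
t 8.125 tcp [0.6388 0.0231 0.0877] x 25.08 y -64.92 tilt -1.0 F [0.5 1.5 0.3] gw 0.00035630363213311363 j7 -0.56
rel hub in tool [ 0.06036095 -0.02340565]
scene [((np.float64(349.3), np.float64(251.5)), 122)]
  ang 27.84 r 0.0941
side [((np.float64(310.3), np.float64(196.5)), 76)]
  ang 29.18 r 0.0993
```

Emit:
arm_command --pt "1 0.073 0.213 0 0.0139" --pt "1 0.073 0.213 0 0.0139" --pt "1 0.073 0.213 0 0.0139" --pt "1 0.03 0.085 0 0.0056" --pt "1 0 0 0 0" --pt "1 0 0 0 0"

```text
t: 8.98
tcp_pos: [0.6503, 0.0078, 0.0879]
orientation: [0.998, 0.07, 0.0, -0.0]
contact_force: [1.3, 1.9, -1.1]
grip_width: 0.0008
grasp_force: 1.1
```

```bash
python3 - <<'E'
from h import *
s,R=st();print("rel hub in tool",R[:2,:2].T@(s["tcp_pos"][:2]-H));ball()
o=np.zeros((420,800,3),np.uint8)
for i,n in enumerate(("scene","side")):
    c=cam(n);h=proj(c,[.64,-.02,.09]).astype(int);o[:,400*i:400*i+400]=cv2.resize(np.ascontiguousarray(c["image"][h[1]-70:h[1]+70,h[0]-67:h[0]+67,::-1]),(400,420),interpolation=2);print(h)
cv2.imwrite("pics/p1.png",o)
E
```

```text
t 8.975 tcp [0.6503 0.0078 0.0879] x 8.0 y -82.0 tilt -1.0 F [ 1.3  1.9 -1.1] gw 0.0008357912942573928 j7 -0.77
rel hub in tool [ 0.06010516 -0.02334267]
scene [((np.float64(333.5), np.float64(251.3)), 123)]
  ang 10.44 r 0.0944
side []
[335 239]
[307 219]
```

View pics/p1.png

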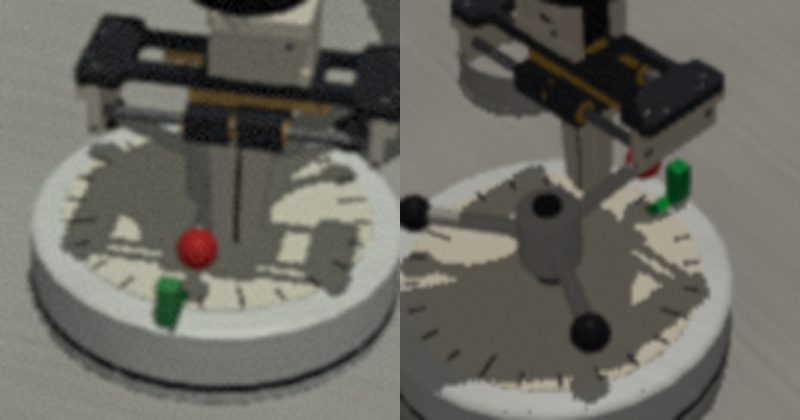

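Scene view shows the ball about 6° short of the tab (ball (197,247), tab (170,300) in the crop). I'll push about 4.5° more, then back off and measure from above.

Emit:
arm_command --pt "1 0.033 0.096 0 0.00625" --pt "1 0.033 0.096 0 0.00625" --pt "1 0 0 0 0" --pt "1 0 -0.3 0 0" --pt "1 0 -0.3 0 0" --pt "1 0 0 -0.8 0" --pt "1 0 0 -1 0" --pt "1 0 0 -1 0" --pt "1 0 0 -1 0" --pt "1 0 0 -1 0" --pt "1 0 0 -1 0" --pt "1 -1 0 -1 0" --pt "1 -1 0 -1 0" --pt "1 -1 0 0 0" --pt "1 -1 0 0 0" --pt "1 0 0 0 0" --pt "1 0 0 0 0"

```text
t: 11.3
tcp_pos: [0.5527, 0.0122, 0.2837]
orientation: [1.0, 0.03, 0.001, -0.0]
contact_force: [0.4, -0.4, 0.1]
grip_width: 0.0003
grasp_force: 0.0
```

```bash
python3 - <<'E'
from h import *
s,R=st();ball();c=cam("wrist","pics/w2.png")
print(wproj(c,[*H,.126]),wproj(c,[.711,-.0153,.09]))
E
```

```text
t 11.3 tcp [0.5527 0.0122 0.2837] x 3.42 y -86.58 tilt -1.0 F [ 0.4 -0.4  0.1] gw 0.00029396263536338543 j7 -1.04
scene [((np.float64(329.1), np.float64(250.6)), 108)]
  ang 5.46 r 0.0941
side [((np.float64(324.6), np.float64(203.4)), 80)]
  ang 6.92 r 0.0979
[367.43928509 177.40678799] [361.66867385  55.38170702]
```

View pics/w2.png

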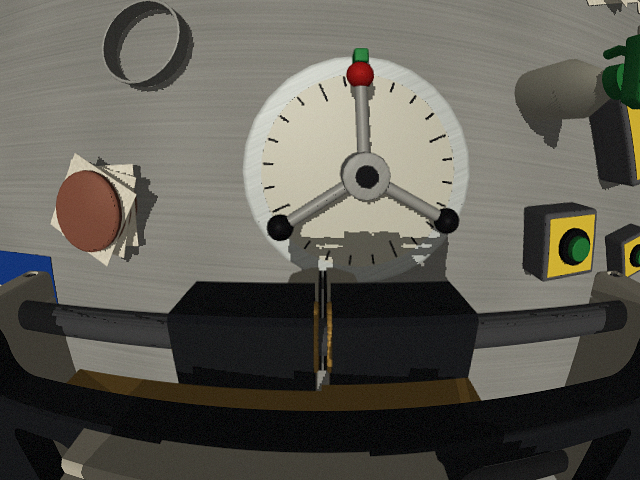

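Wrist view: red ball (360,74) sits just inside the green tab (361,55), hub (367,177), black balls (280,228) and (447,221). I'll measure the remaining angle here.

```bash
cat >> h.py <<'E'
def wmeas():
    c=cam("wrist");im=cv2.GaussianBlur(c["image"],(0,0),.6).astype(int);R,G,B=im[...,0],im[...,1],im[...,2]
    out=[]
    for k,p0 in (("red",None),("black",(0,1)),("black",(0,2))):
        a=MA+(0 if p0 is None else p0[1]*2*np.pi/3)
        q=wproj(c,[*(H+.095*np.array([np.cos(a),np.sin(a)])),.1])
        m=(R>1.9*G+20)&(R>1.9*B+20) if k=="red" else (R+G+B<150)
        for _ in range(4):
            y,x=np.nonzero(m);s=np.hypot(x-q[0],y-q[1])<16;q=np.array([x[s].mean(),y[s].mean()])
        out.append(wonz(c,*q,.1)[:2]);print(k,q.round(2),s.sum())
    C=np.mean(out,0);an=[np.degrees(np.arctan2(*(p-C)[::-1]))for p in out];print("C",C,"ang",np.array(an).round(2),"r",[np.hypot(*(p-C)).round(4) for p in out])
    w=np.mean([(x-an[0]-120*i+180)%360-180 for i,x in enumerate(an)])+an[0]
    m=(G>1.5*R+10)&(G>1.2*B+8);q=wproj(c,[*(C+.118*np.array([np.cos(TA),np.sin(TA)])),.09]);ys,xs=np.nonzero(m);s=np.hypot(xs-q[0],ys-q[1])<22
    for row in range(ys[s].min(),ys[s].max()+1):
        x=xs[s&(ys==row)]
        if len(x)<5: continue
        p=wonz(c,(x.min()+x.max())/2,row,.09)[:2]-C;print(row,x.min(),x.max(),"r",np.hypot(*p).round(3),"ang",np.degrees(np.arctan2(p[1],p[0])).round(2))
    p=wonz(c,xs[s].mean(),ys[s].mean(),.088)[:2]-C;print("WHEEL",round(w,2),"tab centroid",np.degrees(np.arctan2(p[1],p[0])).round(2),np.hypot(*p))
TA=np.radians(4.1);MA=np.radians(5.5)
E
python3 -c "
from h import *
wmeas()"
```

```text
red [359.59  73.62] 507
black [279.46 227.36] 497
black [446.38 220.96] 460
C [ 0.5945629  -0.02330077] ang [   5.89  125.88 -114.4 ] r [np.float64(0.0959), np.float64(0.0953), np.float64(0.0956)]
48 355 366 r 0.124 ang 4.35
49 355 367 r 0.123 ang 4.14
50 355 367 r 0.122 ang 4.15
51 354 367 r 0.121 ang 4.39
52 354 367 r 0.12 ang 4.41
53 354 367 r 0.119 ang 4.42
54 353 367 r 0.118 ang 4.67
55 353 367 r 0.117 ang 4.69
56 353 367 r 0.116 ang 4.7
57 353 367 r 0.115 ang 4.72
58 353 367 r 0.114 ang 4.73
59 353 367 r 0.113 ang 4.75
60 353 367 r 0.112 ang 4.77
WHEEL 5.79 tab centroid 4.41 0.11796224299858568
```

Emit:
arm_command --pt "1 1 0 0 0" --pt "1 1 0 0 0" --pt "1 1 0 1 0" --pt "1 1 0 1 0" --pt "1 0 0 1 0" --pt "1 0 0 1 0" --pt "1 0 0 1 0" --pt "1 0 0 1 0" --pt "1 0 0 1 0" --pt "1 0 0 0.8 0" --pt "1 0 0.3 0 0" --pt "1 0 0.2 0 0" --pt "1 0 0.1 0 0" --pt "1 0.023 0.066 0 0.0043" --pt "1 0 0 0 0" --pt "1 0 0 0 0"

```text
t: 13.5
tcp_pos: [0.6534, 0.0018, 0.0881]
orientation: [1.0, 0.016, 0.0, -0.0]
contact_force: [-0.2, 3.0, 2.4]
grip_width: 0.0006
grasp_force: 1.2
```

Emit:
arm_command --pt "1 0 -0.3 0 0" --pt "1 0 -0.3 0 0" --pt "1 0 0 -0.8 0" --pt "1 0 0 -1 0" --pt "1 0 0 -1 0" --pt "1 0 0 -1 0" --pt "1 0 0 -1 0" --pt "1 0 0 -1 0" --pt "1 -1 -0.6 -1 0" --pt "1 -1 1 -1 0" --pt "1 -1 1 0 0" --pt "1 -1 1 0 0" --pt "1 0 0 0 0" --pt "1 0 0 0 0"

```text
t: 15.25
tcp_pos: [0.5552, -0.0466, 0.2837]
orientation: [1.0, 0.016, 0.001, -0.0]
contact_force: [0.3, -0.0, 0.5]
grip_width: 0.0007
grasp_force: 0.0
```

```bash
python3 -c "
from h import *
st();ball();wmeas()"
```

```text
t 15.25 tcp [ 0.5552 -0.0466  0.2837] x 1.85 y -88.15 tilt -1.0 F [ 0.3 -0.   0.5] gw 0.0006847959227492746 j7 -0.96
scene [((np.float64(328.5), np.float64(250.6)), 113)]
  ang 4.82 r 0.0944
side [((np.float64(324.9), np.float64(203.8)), 82)]
  ang 6.13 r 0.0974
red [294.98  73.27] 521
black [221.08 228.48] 480
black [389.49 219.08] 497
C [ 0.59467498 -0.02329048] ang [   5.04  125.16 -115.05] r [np.float64(0.0959), np.float64(0.0956), np.float64(0.0955)]
48 291 302 r 0.124 ang 4.04
49 290 303 r 0.123 ang 4.05
50 290 303 r 0.122 ang 4.07
51 290 303 r 0.12 ang 4.09
52 290 303 r 0.119 ang 4.1
53 290 303 r 0.118 ang 4.12
54 290 304 r 0.117 ang 3.9
55 290 304 r 0.116 ang 3.92
56 290 304 r 0.115 ang 3.93
57 290 304 r 0.114 ang 3.95
58 290 304 r 0.113 ang 3.96
59 291 304 r 0.112 ang 3.74
60 291 304 r 0.111 ang 3.75
WHEEL 5.05 tab centroid 3.92 0.11769200545147301
```

Emit:
arm_command --pt "1 1 -1 0 0" --pt "1 1 -1 0 0" --pt "1 1 -0.4 1 0" --pt "1 1 0 1 0" --pt "1 0 0 1 0" --pt "1 0 0 1 0" --pt "1 0 0 1 0" --pt "1 0 0 1 0" --pt "1 0 0 1 0" --pt "1 0 0 0.8 0" --pt "1 0 0.3 0 0" --pt "1 0 0.2 0 0" --pt "1 0 0.1 0 0" --pt "1 0.013 0.038 0 0.0025" --pt "1 0 0 0 0" --pt "1 0 0 0 0"

```text
t: 17.4
tcp_pos: [0.6538, 0.0009, 0.0882]
orientation: [1.0, 0.009, 0.0, -0.0]
contact_force: [-0.2, 2.2, 2.2]
grip_width: 0.0005
grasp_force: 1.4
```

Emit:
arm_command --pt "1 0 -0.3 0 0" --pt "1 0 -0.3 0 0" --pt "1 0 0 -0.8 0" --pt "1 0 0 -1 0" --pt "1 0 0 -1 0" --pt "1 0 0 -1 0" --pt "1 0 0 -1 0" --pt "1 0 0 -1 0" --pt "1 -1 0.5 -1 0" --pt "1 -1 0.5 -1 0" --pt "1 -1 0.5 0 0" --pt "1 -1 0 0 0" --pt "1 0 0 0 0" --pt "1 0 0 0 0"

```text
t: 19.15
tcp_pos: [0.5548, -0.0235, 0.2837]
orientation: [1.0, 0.009, 0.001, -0.0]
contact_force: [-0.0, 0.6, 0.4]
grip_width: 0.0006
grasp_force: 0.0
```

```bash
python3 -c "
from h import *
st();ball();wmeas()
a,b=cam('scene'),cam('side')
print('spray',tri([a,b],[np.array([205,190]),np.array([432,235])]), tri([a,b],[np.array([203,228]),np.array([418,270])]), onz(a,206,272,.02), onz(b,412,303,.02))"
```

```text
t 19.15 tcp [ 0.5548 -0.0235  0.2837] x 0.98 y -89.02 tilt -1.0 F [-0.   0.6  0.4] gw 0.0005794717464138057 j7 -1.01
scene [((np.float64(327.6), np.float64(250.4)), 113)]
  ang 3.78 r 0.0943
side [((np.float64(325.4), np.float64(204.1)), 85)]
  ang 5.29 r 0.0975
red [318.29  73.25] 526
black [242.54 228.45] 491
black [411.13 219.4 ] 481
C [ 0.59473624 -0.02327218] ang [   4.16  124.21 -116.03] r [np.float64(0.0958), np.float64(0.0954), np.float64(0.0955)]
48 312 323 r 0.124 ang 3.84
49 311 323 r 0.123 ang 4.09
50 311 323 r 0.122 ang 4.11
51 311 323 r 0.12 ang 4.14
52 311 323 r 0.119 ang 4.17
53 311 323 r 0.118 ang 4.19
54 311 324 r 0.117 ang 3.99
55 311 324 r 0.116 ang 4.02
56 311 324 r 0.115 ang 4.04
57 311 324 r 0.114 ang 4.07
58 311 324 r 0.113 ang 4.1
59 311 324 r 0.112 ang 4.13
60 312 323 r 0.111 ang 4.16
WHEEL 4.11 tab centroid 4.09 0.1179323577166136
spray (array([ 0.71407825, -0.2569597 ,  0.18920549]), [array([-6.5,  0.7]), array([-7. , -1.4])]) (array([ 0.71013514, -0.26253362,  0.10329827]), [array([ 0.1, -0. ]), array([0.1, 0. ])]) [ 0.73891082 -0.2512261   0.02      ] [ 0.70194663 -0.27130249  0.02      ]
```

Wheel is at 4.11° against the tab's 4.1–4.2°, so it's set. Next I'll go above the button.

Emit:
arm_command --pt "1 -0.1 0.95 0 0" --pt "1 -0.1 0.95 0 0" --pt "1 -0.1 0.95 0 0" --pt "1 -0.1 0.95 0 0" --pt "1 -0.1 0.95 0 0" --pt "1 -0.1 0.95 0 0" --pt "1 -0.1 0.95 0 0" --pt "1 -0.1 0.95 0 0" --pt "1 -0.1 0.95 0 0" --pt "1 -0.1 0.95 0 0" --pt "1 -0.1 0.95 0 0" --pt "1 -0.12 0.95 0 0" --pt "1 0 0 1 0" --pt "1 0 0 1 0" --pt "1 0 0 1 0" --pt "1 0 0 1 0" --pt "1 0 0 1 0" --pt "1 0 0 1 0" --pt "1 0 0 0.5 0" --pt "1 0 0 0 0"

```text
t: 21.9
tcp_pos: [0.528, -0.3093, 0.1198]
orientation: [1.0, 0.008, -0.001, -0.0]
contact_force: [0.4, -0.5, 0.8]
grip_width: 0.0003
grasp_force: 0.0
```

```bash
python3 - <<'E'
from h import *
s,R=st();o=np.zeros((420,800,3),np.uint8)
for i,n in enumerate(("scene","side")):
    c=cam(n);h=proj(c,[.5293,-.3091,.08]).astype(int);o[:,400*i:400*i+400]=cv2.resize(np.ascontiguousarray(c["image"][h[1]-70:h[1]+70,h[0]-67:h[0]+67,::-1]),(400,420),interpolation=2);print(h)
cv2.imwrite("pics/b1.png",o)
E
```

```text
t 21.9 tcp [ 0.528  -0.3093  0.1198] x 0.94 y -89.06 tilt -1.0 F [ 0.4 -0.5  0.8] gw 0.0003033343161671651 j7 -0.38
[228 188]
[358 349]
```

View pics/b1.png

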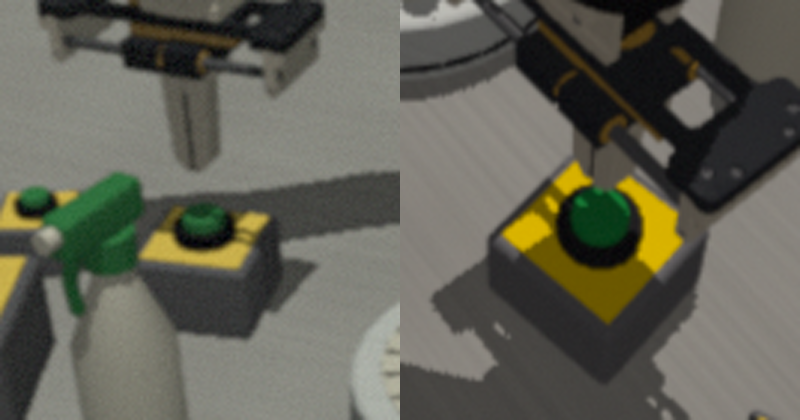

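The shut fingers are centred above the green button in both views, at crop (200,225) and (600,215). I'll press straight down in small steps and watch the force.

Emit:
arm_command --pt "1 0 0 0.6 0" --pt "1 0 0 0.6 0" --pt "1 0 0 0.3 0" --pt "1 0 0 0.1 0"

```text
t: 22.5
tcp_pos: [0.5279, -0.3088, 0.0797]
orientation: [1.0, 0.008, -0.0, -0.0]
contact_force: [-0.6, 1.0, 2.3]
grip_width: 0.0004
grasp_force: 1.4
```

Emit:
arm_command --pt "1 0 0 0.06 0" --pt "1 0 0 0.06 0" --pt "1 0 0 0 0"

```text
t: 22.88
tcp_pos: [0.528, -0.309, 0.0776]
orientation: [1.0, 0.008, -0.0, -0.0]
contact_force: [-2.5, 1.9, 4.7]
grip_width: 0.0007
grasp_force: 2.1
```

Emit:
arm_command --pt "1 0 0 0.08 0" --pt "1 0 0 0.08 0" --pt "1 0 0 0 0"

```text
t: 23.25
tcp_pos: [0.5283, -0.3092, 0.0759]
orientation: [1.0, 0.008, 0.001, -0.001]
contact_force: [-7.1, 9.3, 32.7]
grip_width: 0.0004
grasp_force: 16.5
```

Emit:
arm_command --pt "1 0 0 0.06 0" --pt "1 0 0 0.06 0" --pt "1 0 0 0 0"

```text
t: 23.62
tcp_pos: [0.5283, -0.3093, 0.0753]
orientation: [1.0, 0.008, 0.002, -0.001]
contact_force: [-12.2, 13.6, 61.8]
grip_width: 0.0005
grasp_force: 30.9
```

Hard stop after about 6 mm, with the force climbing well past 5 N. I'll release and lift.

Emit:
arm_command --pt "1 0 0 -0.3 0" --pt "1 0 0 -0.5 0" --pt "1 0 0 -1 0" --pt "1 0 0 -1 0" --pt "1 0 0 -1 0" --pt "1 0 0 -1 0" --pt "1 0 0 -1 0" --pt "1 0 0 -1 0" --pt "1 0 0 -1 0" --pt "1 -0.5 -1 -0.5 0" --pt "1 -0.5 -1 0 0" --pt "1 0 -1 0 0" --pt "1 0 -1 0 0" --pt "1 0 -1 0 0" --pt "1 0 -1 0 0" --pt "1 0 -1 0 0" --pt "1 0 -1 0 0" --pt "1 0 0 0 0" --pt "1 0 0 0 0"

```text
t: 26.0
tcp_pos: [0.5001, -0.1104, 0.2781]
orientation: [1.0, 0.008, 0.0, 0.0]
contact_force: [-0.9, 0.1, 0.1]
grip_width: 0.0008
grasp_force: 0.0
```

```bash
python3 - <<'E'
from h import *
st();ball();wmeas()
a,b=cam("scene"),cam("side")
A,B=blob(a,"green",(230,191),14),blob(b,"green",(358,351),16);print(A,B,tri([a,b],[A[0],B[0]]))
E
```

```text
t 26.0 tcp [ 0.5001 -0.1104  0.2781] x 0.94 y -89.06 tilt -1.0 F [-0.9  0.1  0.1] gw 0.0008120433676625069 j7 -0.86
scene [((np.float64(327.6), np.float64(250.4)), 111)]
  ang 3.78 r 0.0943
side [((np.float64(325.3), np.float64(204.1)), 84)]
  ang 5.37 r 0.0974
red [227.05  20.1 ] 461
black [155.74 174.84] 442
black [322.77 159.98] 572
C [ 0.59499783 -0.02308852] ang [   4.08  124.27 -115.96] r [np.float64(0.0961), np.float64(0.0958), np.float64(0.0957)]
0 224 236 r 0.122 ang 3.62
1 224 236 r 0.121 ang 3.63
2 224 237 r 0.12 ang 3.39
3 224 237 r 0.118 ang 3.39
4 224 238 r 0.117 ang 3.14
5 224 238 r 0.116 ang 3.14
6 224 239 r 0.115 ang 2.89
7 224 240 r 0.114 ang 2.63
8 224 240 r 0.113 ang 2.62
9 234 241 r 0.111 ang -0.26
10 236 241 r 0.11 ang -0.83
WHEEL 4.13 tab centroid 2.67 0.11625449619563874
(array([228.66972477, 190.83486239]), np.int64(109), (np.int64(222), np.int64(235), np.int64(186), np.int64(195))) (array([357.58513932, 350.61919505]), np.int64(323), (np.int64(348), np.int64(367), np.int64(341), np.int64(360))) (array([ 0.52947975, -0.30910521,  0.07543592]), [array([ 0.3, -0.1]), array([0.4, 0.1])])
```

The wheel is unchanged at 4.1° and the button has sprung back. The tab readings in this view are skewed by its oblique angle and the picture's edge. I'll hand in now.

```bash
python3 -c "
from station import *
print(hand_in())"
```

```text
the job is handed in; nothing more can be done
None
```

The job is handed in: I turned the wheel until its red ball pointed at the green tab (4.1° against a measured 4.1–4.2°), then pressed the green button to its stop and it sprang back, at about 26 s on the robot's clock with nothing else touched that I know of; no verdict was returned.

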